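# Turn the parts carousel to the orange plug

### The job

Turn the round parts carousel by pushing its finger pegs or rim with the fingertips until the orange vacuum plug stands centred at the red pointer. Do not touch, lift or tip any of the parts standing on it, and leave the other things on the worktop where they are. Then leave the carousel standing still.

Things in the scene. Friction and masses are not known exactly. Their poses are not given: they have to be found in the camera images.
- carousel_base: fixed dark steel foot of the parts carousel; origin on the worktop on the carousel's axis, z up. Its -x axis is the front, roughly towards the robot: there an arm runs out under the disc to 203 mm from the axis and carries at its end, just outside the disc, a red pointer (165 to 201 mm from the axis, top 21 mm above the worktop)
- carousel_axis (a point): point on the disc's vertical axis at the height of its black rubber mat (28 mm above the worktop). Aluminium disc 300 mm across, top of its rim 26 mm above the worktop. A low ring wall (radius 104 to 108 mm, top 38 mm) surrounds the mat; the dark hub has radius 26 mm (top 45 mm). The parts stand loose on the mat 60 degrees apart, about 74 mm from the axis, and ride along
- carousel_disc (a joint): rotation of the disc in rad, positive counterclockwise seen from above. It turns endlessly either way without stops or detents, needs about 1 N at a peg to move, and stays where it is left; turn it steadily, below 1 rad/s, so that the parts do not slide. The start value is arbitrary and does not tell where the parts stand
- peg_0 (a point): centre of the top of one of the six equal black finger pegs on the disc's rim (14 mm thick, upright, 132 mm from the axis, 60 degrees apart; top 66 mm, foot 26 mm above the worktop); it turns with the disc
- peg_1 (a point): centre of the top of one of the six equal black finger pegs on the disc's rim (14 mm thick, upright, 132 mm from the axis, 60 degrees apart; top 66 mm, foot 26 mm above the worktop); it turns with the disc
- peg_2 (a point): centre of the top of one of the six equal black finger pegs on the disc's rim (14 mm thick, upright, 132 mm from the axis, 60 degrees apart; top 66 mm, foot 26 mm above the worktop); it turns with the disc
- peg_3 (a point): centre of the top of one of the six equal black finger pegs on the disc's rim (14 mm thick, upright, 132 mm from the axis, 60 degrees apart; top 66 mm, foot 26 mm above the worktop); it turns with the disc
- peg_4 (a point): centre of the top of one of the six equal black finger pegs on the disc's rim (14 mm thick, upright, 132 mm from the axis, 60 degrees apart; top 66 mm, foot 26 mm above the worktop); it turns with the disc
- peg_5 (a point): centre of the top of one of the six equal black finger pegs on the disc's rim (14 mm thick, upright, 132 mm from the axis, 60 degrees apart; top 66 mm, foot 26 mm above the worktop); it turns with the disc
- orange_plug: orange vacuum plug with a knob on top, 35 mm wide, 37 mm high, the part to be brought to the pointer; free-standing on the rubber mat of the disc; origin at the centre of its underside
- black_plug: black vacuum plug of the same shape, 35 mm wide, 37 mm high, at the pointer at the start; free-standing on the rubber mat of the disc; origin at the centre of its underside
- collet_a: steel spring collet with slits, 34 mm wide, 46 mm high; free-standing on the rubber mat of the disc; origin at the centre of its underside
- stop_pin_a: stepped steel stop pin, 30 mm wide, 63 mm high; free-standing on the rubber mat of the disc; origin at the centre of its underside
- collet_b: steel spring collet with slits, 34 mm wide, 46 mm high; free-standing on the rubber mat of the disc; origin at the centre of its underside
- stop_pin_b: stepped steel stop pin, 30 mm wide, 63 mm high; free-standing on the rubber mat of the disc; origin at the centre of its underside
- mallet: mallet, wooden handle and black and orange head, 255x110x38 mm, lying on the worktop, a bystander; origin at the centre of its underside
- hook_spanner: black hook spanner, 206x80x6 mm, lying on the worktop, a bystander; origin at the centre of its underside
- toolholder: steel tool holder 64 mm wide, 110 mm high, standing upright; a bystander; origin at the centre of its underside
- collet_nut: black collet nut, 53 mm wide, 22 mm high, lying on the worktop, a bystander; origin at the centre of its underside
- offcut_light: wooden offcut 45x110x22 mm, lying on the worktop, a bystander; origin at the centre of its underside
- offcut_thin: wooden offcut 52x75x18 mm, lying on the worktop, a bystander; origin at the centre of its underside
Mind the look-alikes: they are no part of the job. Leave any green or purple look-alike of the collet_a alone.

How it is judged:
By the outcome, as a careful person would: the job done as asked, in the order asked, and still so for the second after the job is handed in, with the robot touching nothing.
It also fails if it takes over 64 s, if anything falls off the work surface, if the arm or the gripper's body presses on something with over 40 N, if the wrist force passes 120 N, or if a joint passes its speed limit or range.

### The arm

A 6-joint arm with a two-finger parallel gripper is mounted at the origin on a cart in front of the work surface, level with it; the furniture and walls round the work are solid. World frame = base frame: x ahead of the robot, y to its left, z up, the work surface at z = 0. Lengths are in m, angles in rad, forces in N, time in s.
With the tool pointing down it reaches from about 0.35 to 0.975 m from the base axis. Payload 4.9 kg.
Tool frame: the origin (TCP) lies at the very end of the fingers, on their centre line; the grasp point (between the pads) lies 19 mm behind it; z points along the fingers, y is the direction in which the jaws open and shut (so a half turn about z gives the same grasp; the last joint's range is limited). The gripper opens to 85 mm and grips with 20 to 120 N. Pads are 22 mm wide; open, the fingers measure 114 mm over their backs; the gripper's body (76 mm by 85 mm) begins 54 mm behind the grasp point. The pads swing forward as they close: fully open they stand 13 mm farther back than shut.
Start: joints at [-1.391, 0.053, 1.613, -0, 1.476, -0.119], TCP at [0.184, -0.597, 0.231] pointing down, gripper open.
Joint ranges: [-3.01, 3.01], [-1.01, 2.22], [0.06, 2.58], [-1.02, 4.17], [0.09, 2.62], [-3.14, 3.14]. Speed limits (rad/s): [2.57, 2.57, 3.14, 3.14, 3.14, 3.14].

### API

Orientations are given as a rotation vector (axis times angle).
In Python, from station import ctrl gives the robot as it stands.
- The arm moves only by the tool apply_moves, never from a script. Its argument "deltas" is a list of rows, each a list of 5 numbers: the shift along the tool's x, y, z in m, then the turn about the tool's z in rad, then the gripper's target within -1 to 1 (fully open at 1, half-way at 0, shut at -1). A call has exactly 8 rows; each row shifts and turns the pose as measured when the row begins, along the tool's axes as they then stand; what a row does not reach is not made up. A row lasts 1/8 s, in which the tool goes at most 62.5 mm and 10.7 degrees, less where a joint would pass 70% of its speed; a pose out of reach is approached as far as the arm can. A call with a gripper value outside its range is refused whole. The fingers move at their own pace and stop on an object; "grip_force" is the grip in N (left out, the last holds). Time passes only in rows, so rows that do not move let the fingers close, or fill a call up. It gives the time, the measured TCP pose, the force and the opening at its end, in the units of the state.
- ctrl.get_obs(): the state, without advancing time (a new reading comes with each control period).
- ctrl.get_image(name): name is "side" or "top"; returns a dict with "img" (384x512x3 uint8, red, green, blue), "range_z" (384x512 float32, m along the optical axis (not along the pixel's ray), 0 where there is no reading), "mtx" (3x3 intrinsics, pixels), "k1" (the pictures are not rectified: a ray, as slopes to the right and down, at radius r is drawn at 1 + k1 r^2 times it, then the intrinsics apply), "eye" and "attitude" of the camera in the world. Camera axes: x right, y down, z forward; pixel columns grow to the right and rows downward; lengths in m; the calibration is good to about 2 mm. A picture is of the moment at which its call begins.
- ctrl.finish_job(): hands the job in, once; it reports no verdict.
Trained networks look in a picture, given as the dict that the camera call returned (one of the last four; its "shot" number tells which), for a name from the list of things; names that differ only in an ending like _2 or _b are one class to them, and where a whole thing is asked for, a point or a joint stands for the part that bears it (a point fixed in the world has none). Each returns a list of dicts, best first, with "confidence" (0 to 1); they miss things now and then, are a little off and sometimes report something else, mostly with a low value. They report only what shows in the picture. A call takes as long as a camera call. They do not tell look-alikes from the thing itself.
- ctrl.search_frame(picture, target): "extent" ([left, top, width, height] in pixels, round what is visible of it).
- ctrl.spot_point(picture, target): "uv" ([column, row] in pixels: a listed point, or the origin of a listed thing).
The state is a dict: "t": time; "q": joint angles; "dq": joint speeds; "effort": joint torques, N m; "tool_pos": TCP position; "tool_rot": TCP orientation; "contact_force": force on the tool from outside, world axes, zero at the start; "wrist_torque": the same for the moment, N m; "opening": finger opening in m.
Only numpy, scipy, OpenCV 4.12 (cv2) and the standard library are available. Lean on these libraries where they do the work, as an engineer would, in place of code of your own. Each camera call takes 0.05 s, during which the arm holds its last target.

## Working session

There is one attempt and no reset: what is moved stays moved. The work goes in short steps, Python scripts to look and compute and a tool call to move; the robot and the scene stay as the last step left them, time stands still between calls to the robot, and variables do not carry over. Pictures are saved under pics/ and viewed, and the job is handed in when it is done.

Besides the shell and the picture viewer there is one more tool, called after "Request:" in YAML: its name, and indented under it one key for each argument. apply_moves: Moves the arm, as the interface text tells. Its arguments: {"type":"object","properties":{"deltas":{"type":"array"},"grip_force":{"type":"number"}},"required":["deltas"]}

```bash
mkdir -p pics; ls; cat > h.py <<'E'
import numpy as np, cv2
from scipy.spatial.transform import Rotation as R
from station import ctrl
def save(p,name,crop=None,s=1):
    im=p["img"][:,:,::-1]
    if crop: x,y,w,h=crop; im=im[y:y+h,x:x+w]
    im=cv2.resize(im,None,fx=s,fy=s,interpolation=cv2.INTER_CUBIC); cv2.imwrite("pics/"+name,im)
def att(p):
    a=np.array(p["attitude"],float)
    return a if a.shape==(3,3) else R.from_rotvec(a).as_matrix()
def ray(p,uv):
    K=np.array(p["mtx"]); d=np.array([(uv[0]-K[0,2])/K[0,0],(uv[1]-K[1,2])/K[1,1]])
    s=d.copy()
    for _ in range(20): s=d/(1+p["k1"]*(s@s))
    return att(p)@np.array([s[0],s[1],1.])
def at_z(p,uv,z):
    r=ray(p,uv); e=np.array(p["eye"]); return e+r*(z-e[2])/r[2]
def proj(p,X):
    c=att(p).T@(np.array(X)-np.array(p["eye"])); s=c[:2]/c[2]; s=s*(1+p["k1"]*(s@s)); K=np.array(p["mtx"])
    return np.array([K[0,0]*s[0]+K[0,2],K[1,1]*s[1]+K[1,2]])
E
python3 - <<'E'
from h import *
o=ctrl.get_obs(); print(o)
for n in("top","side"):
    p=ctrl.get_image(n); save(p,n+"0.png",s=1.5); print(n,p["eye"],p["attitude"],p["mtx"],p["k1"])
    for t in ["carousel_axis","carousel_base","peg_0","orange_plug","black_plug","collet_a","stop_pin_a"]:
        print(t,[(np.round(d["uv"],1).tolist(),round(d["confidence"],2)) for d in ctrl.spot_point(p,t)][:8])
E
```

```text
pics
{'t': 0.0, 'q': array([-1.39097039e+00,  5.33422879e-02,  1.61429849e+00,  2.80018553e-05,
        1.47600997e+00, -1.18987211e-01]), 'dq': array([-0.0013642 ,  0.00072942, -0.00108819, -0.00062681, -0.0014204 ,
        0.00029619]), 'effort': array([ 7.51889947e-04, -3.93676400e+01, -3.70179927e+01, -2.35974875e-05,
        6.94304341e-03, -1.38453140e-05]), 'tool_pos': array([ 0.18389399, -0.59667831,  0.23006938]), 'tool_rot': array([-3.10455957e+00, -4.67319797e-01,  5.45271514e-05]), 'contact_force': array([ 0.58060653, -0.2774045 , -0.66783703]), 'wrist_torque': array([ 0.00584448, -0.05074686, -0.02675835]), 'opening': 0.08544091746114209}
top [ 0.45394124 -0.03131875  1.77369571] [-2.19521594  2.14551979 -0.06403858] [[401.51702474   0.         257.01285476]
 [  0.         401.51702474 190.90815192]
 [  0.           0.           1.        ]] -0.002241895076029515
carousel_axis [([288.2, 191.7], 0.77)]
carousel_base [([286.3, 192.4], 0.73), ([255.6, 200.5], 0.48), ([287.6, 192.7], 0.16)]
peg_0 [([258.1, 198.0], 0.9), ([305.7, 219.6], 0.84), ([296.4, 162.4], 0.76), ([280.8
[... 513 characters left out ...]
969801 ]
 [  0.         444.31471581 191.79233518]
 [  0.           0.           1.        ]] 0.01886786030532113
carousel_axis [([263.6, 226.8], 0.73)]
carousel_base [([265.2, 233.1], 0.81), ([251.8, 199.3], 0.24)]
peg_0 [([248.9, 197.6], 0.83), ([283.2, 236.1], 0.77), ([220.6, 215.2], 0.77), ([289.4, 199.5], 0.76), ([236.3, 233.5], 0.71), ([308.4, 215.2], 0.58)]
orange_plug [([267.7, 224.1], 0.66), ([247.0, 220.1], 0.57)]
black_plug [([243.8, 230.7], 0.71)]
collet_a [([272.2, 196.3], 0.7), ([260.3, 238.3], 0.55), ([333.1, 210.1], 0.54), ([223.5, 202.9], 0.53), ([270.8, 216.3], 0.47), ([248.7, 202.8], 0.39)]
stop_pin_a [([285.5, 234.1], 0.73), ([265.5, 233.8], 0.35), ([220.7, 214.0], 0.25)]
```

```bash
python3 - <<'E'
from h import *
p=ctrl.get_image("top"); save(p,"top1.png",(200,120,180,140),4.4)
p=ctrl.get_image("side"); save(p,"side1.png",(180,160,180,120),4.4)
E
```

```text
(no output)
```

View pics/top0.png

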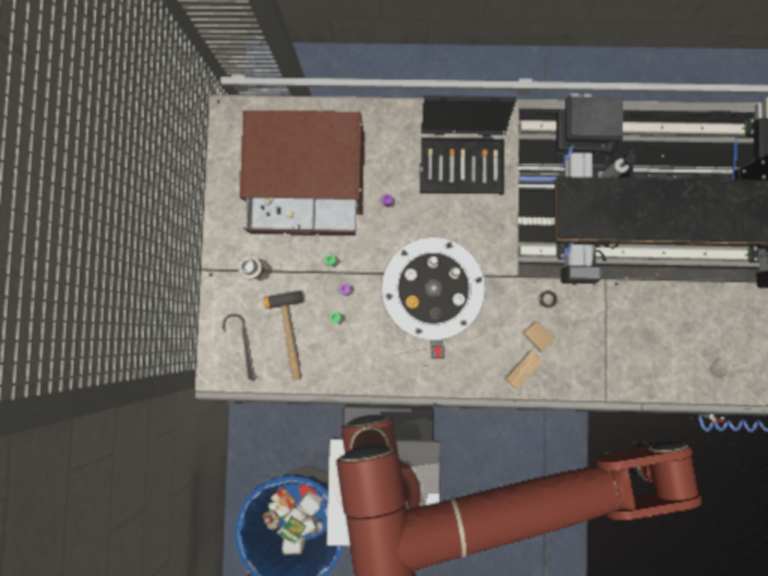

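View pics/side0.png

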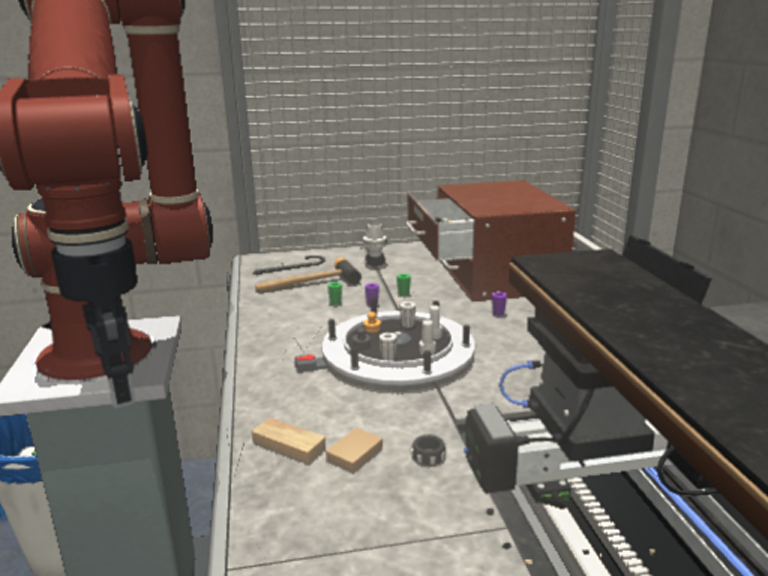

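View pics/top1.png

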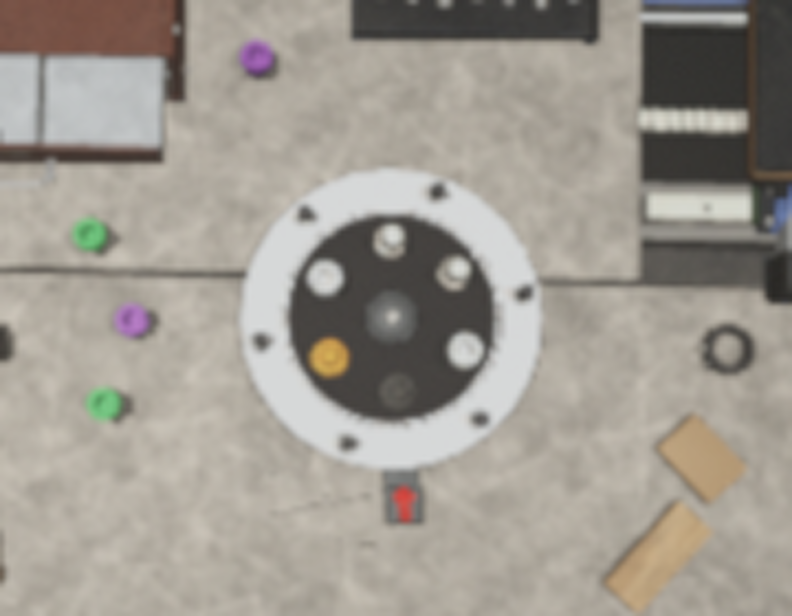

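View pics/side1.png

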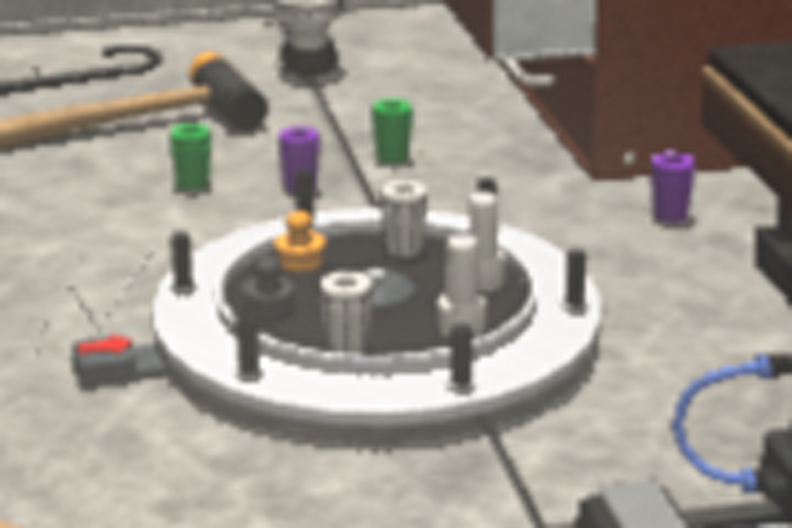

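```bash
cat > m.py <<'E'
from h import *
def measure(verbose=True):
    p=ctrl.get_image("top"); hsv=cv2.cvtColor(p["img"],cv2.COLOR_RGB2HSV)
    out={}
    pts=[]
    K=dict(p=p)
    m=np.zeros(hsv.shape[:2],np.uint8); m[150:250,240:345]=1
    def cen(mask):
        n,l,s,c=cv2.connectedComponentsWithStats((mask&(m>0)).astype(np.uint8))
        return None if n<2 else c[1+np.argmax(s[1:,4])], None if n<2 else s[1+np.argmax(s[1:,4]),4]
    H,S,V=hsv[...,0],hsv[...,1],hsv[...,2]
    out["orange_px"]=cen((H>10)&(H<25)&(S>110)&(V>90))
    out["red_px"]=cen(((H<8)|(H>172))&(S>130)&(V>80))
    out["p"]=p
    return out
E
python3 - <<'E'
from m import *
o=measure(); p=o["p"]; print(o["orange_px"],o["red_px"])
print("disc extent",[ (d["extent"],d["confidence"]) for d in ctrl.search_frame(p,"carousel_disc")][:2])
# disc outline: bright, low sat
hsv=cv2.cvtColor(p["img"],cv2.COLOR_RGB2HSV)
mask=((hsv[...,2]>185)&(hsv[...,1]<25)).astype(np.uint8); mask[:150]=0;mask[250:]=0;mask[:,:240]=0;mask[:,345:]=0
cs,_=cv2.findContours(mask,cv2.RETR_EXTERNAL,cv2.CHAIN_APPROX_NONE); c=max(cs,key=cv2.contourArea)
w=np.array([at_z(p,q[0],.026)[:2] for q in c])
from scipy.optimize import least_squares
f=least_squares(lambda a:np.hypot(*(w-a[:2]).T)-a[2],[.45,-.1,.15],loss="soft_l1",f_scale=.002).x; print("disc",f)
ax=f[:2]
fa=[]
for d in ctrl.spot_point(p,"peg_0")[:8]:
    P=at_z(p,d["uv"],.066)[:2]; v=P-ax; print("peg",P.round(4),np.hypot(*v).round(4),np.degrees(np.arctan2(v[1],v[0])).round(1),d["confidence"])
for n,z,px in(("orange",.028+.02,o["orange_px"][0]),("red",.021,o["red_px"][0])):
    P=at_z(p,px,z)[:2]; v=P-ax; print(n,P.round(4),np.hypot(*v).round(4),np.degrees(np.arctan2(v[1],v[0])).round(1))
for n,k in (("orange_plug",.028),("carousel_axis",.028)):
    for d in ctrl.spot_point(p,n)[:3]:
        P=at_z(p,d["uv"],k)[:2]; v=P-ax; print(n,P.round(4),np.hypot(*v).round(4),np.degrees(np.arctan2(v[1],v[0])).round(1),d["confidence"])
s=ctrl.get_image("side")
# side cross-check
for d in ctrl.spot_point(s,"peg_0")[:8]:
    P=at_z(s,d["uv"],.066)[:2]; v=P-ax; print("speg",P.round(4),np.hypot(*v).round(4),np.degrees(np.arctan2(v[1],v[0])).round(1),d["confidence"])
for d in ctrl.spot_point(s,"carousel_axis")[:8]:print(at_z(s,d["uv"],.028))
r=p["range_z"]; print(r[192,288],r[192,262])
E
```

```text
(array([274.2       , 200.89230769]), np.int32(65)) (array([291.42105263, 233.52631579]), np.int32(19))
disc extent [([253.4, 157.1, 69.4, 68.9], 0.7), ([162.6, 214.6, 12.0, 37.6], 0.67)]
disc [ 0.59371984 -0.12838925  0.14809424]
peg [ 0.6797 -0.0465] 0.1187 43.6 0.9
peg [0.5605 0.0034] 0.1359 104.1 0.81
peg [ 0.4923 -0.2085] 0.1293 -141.7 0.79
peg [ 0.6067 -0.2655] 0.1377 -84.6 0.76
peg [ 0.729  -0.1736] 0.1426 -18.5 0.75
peg [ 0.4702 -0.098 ] 0.1272 166.2 0.58
orange [ 0.5504 -0.0684] 0.074 125.8
red [ 0.4119 -0.1464] 0.1827 -174.3
orange_plug [ 0.5574 -0.0622] 0.0755 118.7 0.59
carousel_axis [ 0.5844 -0.1365] 0.0124 -139.2 0.62
speg [ 0.5707 -0.0123] 0.1184 101.2 0.96
speg [ 0.4694 -0.085 ] 0.1317 160.8 0.95
speg [ 0.4964 -0.2289] 0.1399 -134.1 0.92
speg [ 0.623  -0.2669] 0.1415 -78.1 0.9
speg [ 0.7199 -0.1636] 0.131 -15.6 0.76
[ 0.60094556 -0.13050571  0.028     ]
[ 0.63198324 -0.19806005  0.028     ]
[ 0.51933083 -0.13931233  0.028     ]
1.7338129 1.7481557
```

```bash
cat >> m.py <<'E'
from scipy.optimize import least_squares
def fit(o,zc=.048):
    p=o["p"]; g=p["img"].mean(2)
    hsv=cv2.cvtColor(p["img"],cv2.COLOR_RGB2HSV)
    ax0=np.array([.5945,-.1285])
    # weighted darkness in the rim annulus
    P=[];W=[]
    for v in range(150,232):
        for u in range(240,335):
            X=at_z(p,(u,v),.046)[:2]; r=np.hypot(*(X-ax0))
            if .115<r<.143:P.append(X);W.append(max(0,185-g[v,u]))
    P=np.array(P);W=np.array(W); v=P-ax0; a=np.arctan2(v[:,1],v[:,0])
    ph=np.degrees(np.angle((W*np.exp(6j*a)).sum()))/6
    th=np.radians(ph+60*np.arange(6)); res=[]
    for t in th:
        k=np.abs(np.angle(np.exp(1j*(a-t))))<.2
        res.append((W[k,None]*P[k]).sum(0)/W[k].sum() if W[k].sum()>0 else [np.nan]*2)
    return ph,np.array(res)
E
python3 - <<'E'
from m import *
o=measure();p=o["p"]; ph,res=fit(o); print(ph)
f=least_squares(lambda q:np.concatenate([res[i]-q[:2]-.132*np.array([np.cos(q[2]+i*np.pi/3),np.sin(q[2]+i*np.pi/3)]) for i in range(6)]),[.594,-.128,np.radians(ph)],loss="soft_l1",f_scale=.002)
print(f.x[:2],np.degrees(f.x[2]),(f.fun*1000).round(1)); print(res.round(4))
ax=f.x[:2]
for n,z in(("orange",.046),("red",.021)):
    v=at_z(p,o[n+"_px"][0],z)[:2]-ax; print(n,np.hypot(*v),np.degrees(np.arctan2(v[1],v[0])))
# side
s=ctrl.get_image("side");hsv=cv2.cvtColor(s["img"],cv2.COLOR_RGB2HSV)
H,S,V=[hsv[...,i].astype(int) for i in range(3)]
def cen(mk,b):
    m=np.zeros_like(H);m[b[1]:b[3],b[0]:b[2]]=1; y,x=np.nonzero(mk&(m>0)); return np.array([x.mean(),y.mean()]),len(x)
b=(190,200,270,250)
c,n=cen((H>8)&(H<25)&(S>110)&(V>90),b);v=at_z(s,c,.045)[:2]-ax;print("s orange",c,n,np.hypot(*v),np.degrees(np.arctan2(v[1],v[0])))
c,n=cen(((H<8)|(H>172))&(S>130)&(V>80),b);v=at_z(s,c,.021)[:2]-ax;print("s red",c,n,np.hypot(*v),np.degrees(np.arctan2(v[1],v[0])))
ob=ctrl.get_obs(); print(R.from_rotvec(ob["tool_rot"]).as_matrix().round(3))
E
```

```text
-18.564295470768787
[ 0.59205683 -0.13053448] -18.48409022425823 [-0.6  0.   0.5 -0.4 -0.8 -1.3  0.6 -0.5  0.8  0.9 -0.5  1.3]
[[ 0.7166 -0.1724]
 [ 0.6914 -0.0434]
 [ 0.5649 -0.0025]
 [ 0.4675 -0.0892]
 [ 0.494  -0.2171]
 [ 0.6179 -0.2586]]
orange 0.07415726330246863 123.80100869909221
red 0.18083405624407176 -174.95340935059605
s orange [247.84313725 214.99019608] 102 0.066820347142881 125.20249042555167
s red [203.37037037 238.14814815] 27 0.1812195464051329 -173.39937993863353
[[ 0.956  0.294 -0.   ]
 [ 0.294 -0.956  0.   ]
 [-0.    -0.    -1.   ]]
```

Request:
apply_moves:
  deltas:
    - [0.044,-0.043,0,0,-0.2]
    - [0.044,-0.043,0,0,-0.2]
    - [0.044,-0.043,0,0,-0.2]
    - [0.044,-0.043,0,0,-0.2]
    - [0.044,-0.043,0,0,-0.2]
    - [0.044,-0.043,0,0,-0.2]
    - [0.044,-0.043,0,0,-0.2]
    - [0.044,-0.043,0,0,-0.2]

```text
t: 2.4
tool_pos: [0.423, -0.16, 0.2322]
tool_rot: [3.105, 0.453, 0.008]
contact_force: [0.9, -0.4, 0.4]
opening: 0.0343
```

```bash
cat > g.py <<'E'
from m import *
import sys
AX=np.array([.5921,-.1305])
def tgt(theta,r,z):
    o=ctrl.get_obs(); M=R.from_rotvec(o["tool_rot"]).as_matrix(); t=np.radians(theta)
    X=np.append(AX+r*np.array([np.cos(t),np.sin(t)]),z); d=M.T@(X-o["tool_pos"])
    ya=np.arctan2(M[1,1],M[0,1]); turn=-np.angle(np.exp(1j*(t+np.pi/2-ya)))
    v=o["tool_pos"][:2]-AX
    print("tool theta",np.degrees(np.arctan2(v[1],v[0]))%360,"r",np.hypot(*v),"z",o["tool_pos"][2],"| delta",d.round(4),"turn",turn.round(3),"q6",o["q"][5].round(2),"tilt",M[2].round(3),"F",o["contact_force"].round(1),"op",o["opening"])
if __name__=="__main__": tgt(*map(float,sys.argv[1:4]))
E
python3 g.py 161.5 .136 .12
```

```text
tool theta 189.88063258338016 r 0.17169380485996852 z 0.23220086020318795 | delta [ 0.0588 -0.0586  0.1122] turn 0.612 q6 0.75 tilt [ 0.004  0.004 -1.   ] F [ 0.9 -0.4  0.4] op 0.03431269758401642
```

Request:
apply_moves:
  deltas:
    - [0.029,-0.029,0.02,0,-0.2]
    - [0.028,-0.028,0.03,0,-0.2]
    - [0,0,0.03,0.12,-0.2]
    - [0,0,0.02,0.12,-0.2]
    - [0,0,0,0.12,-0.2]
    - [0,0,0,0.12,-0.2]
    - [0,0,0,0.12,-0.2]
    - [0,0,0,0,-0.2]

```text
t: 3.4
tool_pos: [0.465, -0.0821, 0.1308]
tool_rot: [3.099, -0.498, 0.016]
contact_force: [-0.3, -0.8, -0.1]
opening: 0.034
```

```bash
python3 g.py 161.5 .136 .042; python3 - <<'E'
from h import *
p=ctrl.get_image("side"); save(p,"s2.png",(180,130,180,130),4.4)
E
```

```text
tool theta 159.13800008418337 r 0.136021127269815 z 0.13084548429893586 | delta [-0.001   0.0055  0.0888] turn 0.004 q6 1.56 tilt [ 0.01   0.001 -1.   ] F [-0.3 -0.8 -0.1] op 0.03401448724651912
```

View pics/s2.png

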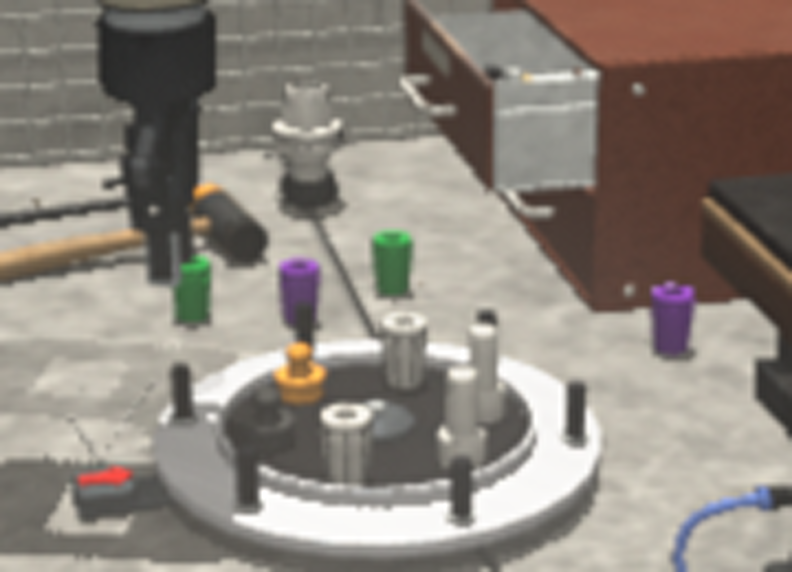

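Request:
apply_moves:
  deltas:
    - [-0.001,0.0055,0.01,0,-0.2]
    - [0,0,0.015,0,-0.2]
    - [0,0,0.015,0,-0.2]
    - [0,0,0.015,0,-0.2]
    - [0,0,0.014,0,-0.2]
    - [0,0,0.012,0,-0.2]
    - [0,0,0.009,0,-0.2]
    - [0,0,0,0,-0.2]

```text
t: 4.45
tool_pos: [0.4616, -0.0873, 0.0328]
tool_rot: [3.1, -0.493, 0.011]
contact_force: [-0.4, -0.4, 0.7]
opening: 0.0342
```

```bash
python3 g.py 161.5 .136 .042; python3 - <<'E'
from h import *
p=ctrl.get_image("side"); save(p,"s3.png",(180,160,180,120),4.4)
E
```

```text
tool theta 161.69527772530665 r 0.13740933088092042 z 0.032788338802202194 | delta [ 0.0015 -0.0004 -0.0092] turn 0.008 q6 1.54 tilt [ 0.007  0.001 -1.   ] F [-0.4 -0.4  0.7] op 0.0341872240009929
```

View pics/s3.png

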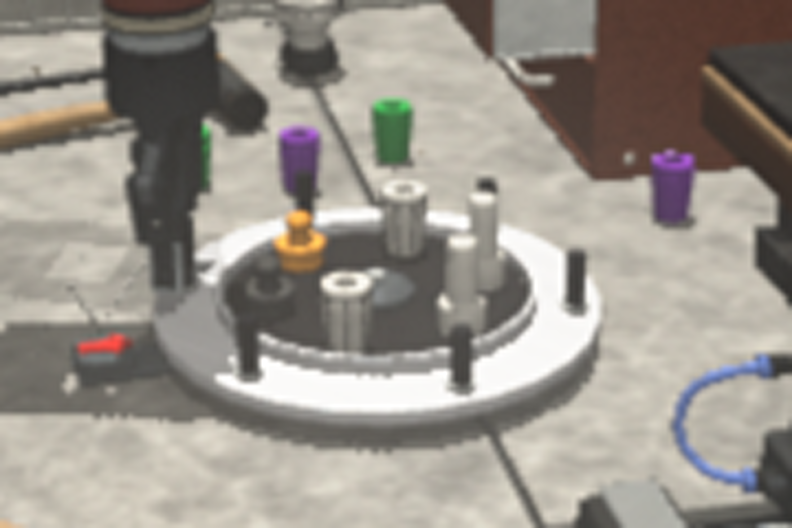

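Request:
apply_moves:
  deltas:
    - [0.001,0.004,-0.003,-0.03,-0.2]
    - [0.0003,0.004,-0.002,-0.03,-0.2]
    - [0.0001,0.004,-0.001,-0.03,-0.2]
    - [0.0001,0.004,0,-0.03,-0.2]
    - [0.0001,0.004,0,-0.03,-0.2]
    - [0.0001,0.004,0,-0.03,-0.2]
    - [0.0001,0.004,0,-0.03,-0.2]
    - [0.0001,0.004,0,-0.03,-0.2]

```text
t: 5.5
tool_pos: [0.4605, -0.1196, 0.0446]
tool_rot: [3.137, -0.105, 0.025]
contact_force: [-0.7, 1.3, -0.1]
opening: 0.0342
```

```bash
python3 g.py 180 .136 .042; python3 - <<'E'
from h import *
p=ctrl.get_image("side"); save(p,"s4.png",(180,160,180,120),4.4)
E
```

```text
tool theta 175.25778253529077 r 0.13200755906445505 z 0.044563789181034694 | delta [-0.0037  0.0112  0.0025] turn -0.067 q6 1.22 tilt [ 0.016  0.002 -1.   ] F [-0.7  1.3 -0.1] op 0.03416051652828547
```

View pics/s4.png

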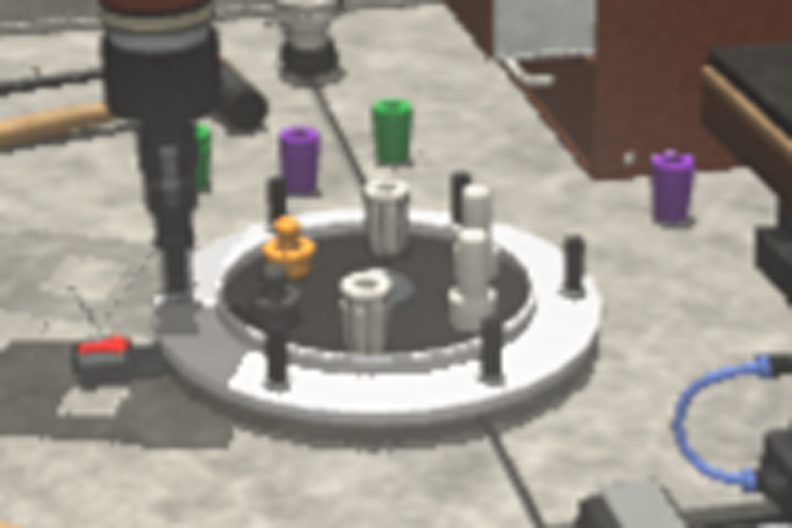

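Request:
apply_moves:
  deltas:
    - [-0.0005,0.0055,0.0005,-0.04,-0.2]
    - [-0.0005,0.0055,0.0005,-0.04,-0.2]
    - [-0.0005,0.0055,0.0005,-0.04,-0.2]
    - [-0.0005,0.0055,0.0005,-0.04,-0.2]
    - [-0.0005,0.0055,0.0005,-0.04,-0.2]
    - [-0.0003,0.0055,0.0005,-0.04,-0.2]
    - [-0.0003,0.0055,0,-0.04,-0.2]
    - [-0.0003,0.0055,0,-0.04,-0.2]

```text
t: 6.55
tool_pos: [0.4641, -0.1641, 0.0461]
tool_rot: [3.108, 0.408, 0.038]
contact_force: [-0.7, 1.6, -0.8]
opening: 0.0342
```

```bash
python3 g.py 200 .136 .042; python3 - <<'E'
from h import *
p=ctrl.get_image("side"); save(p,"s5.png",(180,160,180,120),4.4)
E
```

```text
tool theta 194.69367966995222 r 0.13235953682069662 z 0.0461139918891633 | delta [-0.0032  0.0125  0.0042] turn -0.088 q6 0.81 tilt [ 0.023  0.01  -1.   ] F [-0.7  1.6 -0.8] op 0.034224273994952537
```

View pics/s5.png

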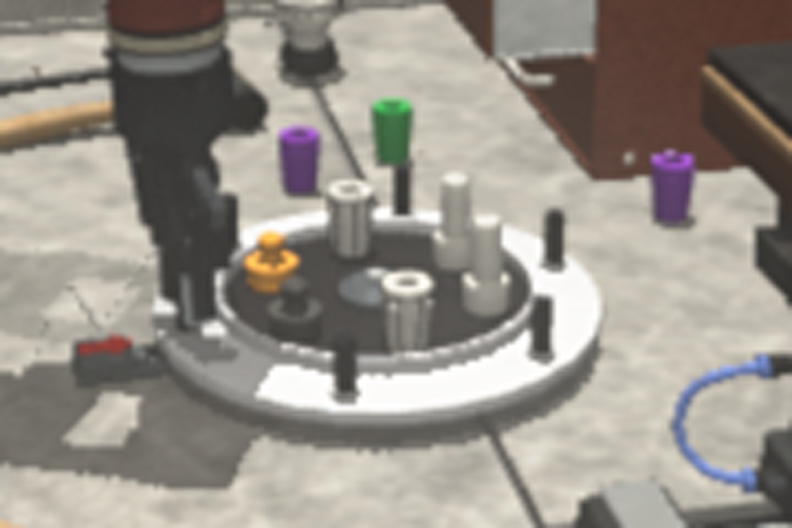

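Request:
apply_moves:
  deltas:
    - [-0.0008,0.0055,0.001,-0.04,-0.2]
    - [-0.0005,0.0055,0.001,-0.04,-0.2]
    - [-0.0005,0.0055,0.001,-0.04,-0.2]
    - [-0.0005,0.0055,0.0005,-0.04,-0.2]
    - [-0.0005,0.0055,0.0005,-0.04,-0.2]
    - [-0.0003,0.0055,0.0005,-0.04,-0.2]
    - [-0.0003,0.0045,0,-0.035,-0.2]
    - [-0.0003,0.004,0,-0.03,-0.2]

```text
t: 7.6
tool_pos: [0.4804, -0.2042, 0.0467]
tool_rot: [3.003, 0.879, 0.047]
contact_force: [0.2, 2.0, -0.2]
opening: 0.0341
```

```bash
cat > chk.py <<'E'
from g import *
tgt(226,.136,.042)
s=ctrl.get_image("side");hsv=cv2.cvtColor(s["img"],cv2.COLOR_RGB2HSV); p=ctrl.get_image("top")
save(s,sys.argv[1]+"s.png",(180,160,180,120),4.4); save(p,sys.argv[1]+"t.png",(230,140,110,110),5)
def cen(im,mode,b):
    h=cv2.cvtColor(im["img"],cv2.COLOR_RGB2HSV);H,S,V=[h[...,i].astype(int) for i in range(3)]
    mk=((H>8)&(H<25)&(S>110)&(V>50)) if mode=="o" else (((H<8)|(H>172))&(S>130)&(V>50))
    m=np.zeros_like(H);m[b[1]:b[3],b[0]:b[2]]=1; y,x=np.nonzero(mk&(m>0)); return (np.array([x.mean(),y.mean()]) if len(x) else None),len(x)
for nm,im,b in(("side",s,(220,200,270,250)),("top",p,(262,175,310,222))):
    c,n=cen(im,"o",b)
    if c is None: print(nm,"none");continue
    v=at_z(im,c,.046)[:2]-AX; print(nm,c,n,np.hypot(*v),np.degrees(np.arctan2(v[1],v[0]))%360)
for nm,im,b in(("sider",s,(190,200,215,250)),("topr",p,(270,226,310,240))):
    c,n=cen(im,"r",b)
    if c is None: print(nm,"none");continue
    v=at_z(im,c,.021)[:2]-AX; print(nm,c,n,np.hypot(*v),np.degrees(np.arctan2(v[1],v[0]))%360)
E
python3 chk.py c6
```

```text
tool theta 213.40231140356553 r 0.13379172475474196 z 0.046695742317738716 | delta [0.0013 0.0295 0.0053] turn -0.234 q6 0.44 tilt [ 0.025  0.021 -0.999] F [ 0.2  2.  -0.2] op 0.034136991341089516
side [242.57575758 226.15151515] 33 0.06903030291209743 196.00495535282528
top [286.         208.11940299] 67 0.07236465748200599 171.4294763016137
sider [203.38461538 238.19230769] 26 0.18127916181465145 186.69742970101333
topr [292. 233.] 1 0.17879585694296343 185.90981719391218
```

View pics/c6s.png

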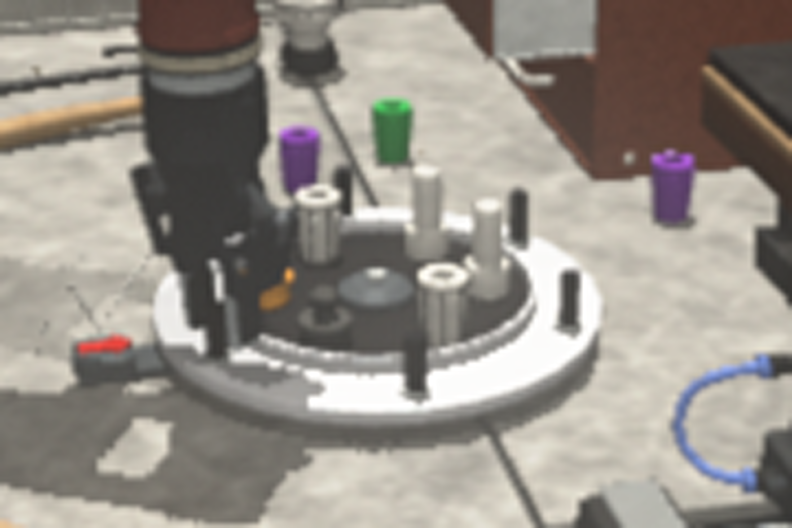

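View pics/c6t.png

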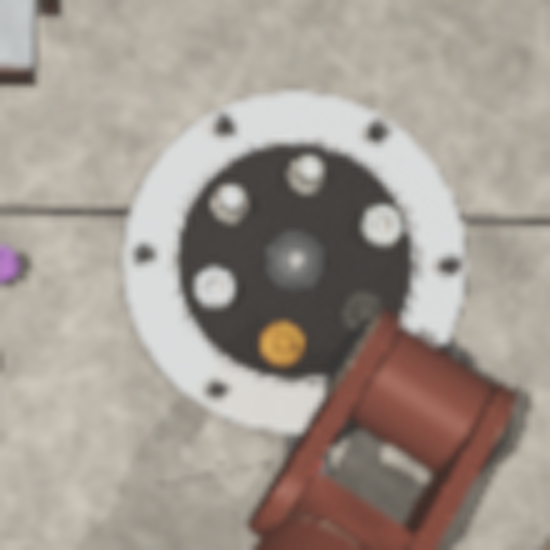

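Request:
apply_moves:
  deltas:
    - [0,0.004,0.001,-0.03,-0.2]
    - [0,0.004,0.001,-0.03,-0.2]
    - [0,0.004,0.001,-0.03,-0.2]
    - [0,0.004,0.0005,-0.03,-0.2]
    - [0,0.004,0.0005,-0.03,-0.2]
    - [0,0.003,0.0005,-0.02,-0.2]
    - [0,0.002,0,-0.015,-0.2]
    - [0,0,0,0,-0.2]

```text
t: 8.7
tool_pos: [0.4973, -0.226, 0.0432]
tool_rot: [2.898, 1.167, 0.045]
contact_force: [-0.1, -0.1, 0.7]
opening: 0.034
```

```bash
python3 chk.py c7
```

```text
tool theta 225.22153834588264 r 0.13452797944248376 z 0.043232554131127796 | delta [-0.0014  0.0018  0.0013] turn -0.038 q6 0.23 tilt [ 0.02   0.027 -0.999] F [-0.1 -0.1  0.7] op 0.034041259194961905
side [237.08333333 226.75      ] 36 0.08460364719742774 193.308411156938
top [289.23943662 208.38028169] 71 0.0724257920148531 182.47780662924632
sider [203.38461538 238.19230769] 26 0.18127916181465145 186.69742970101333
topr none
```

View pics/c7t.png

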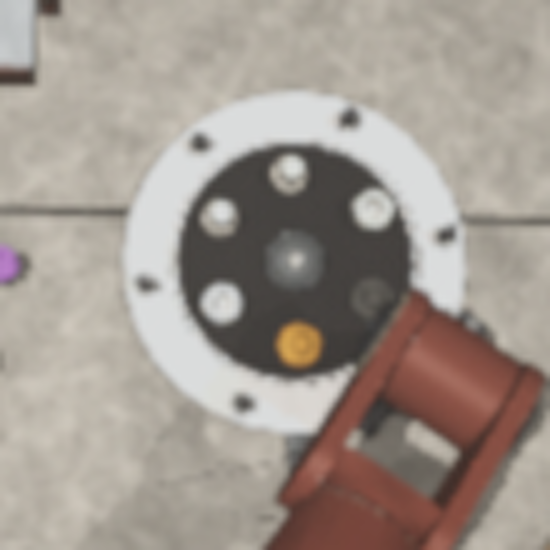

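View pics/c7s.png

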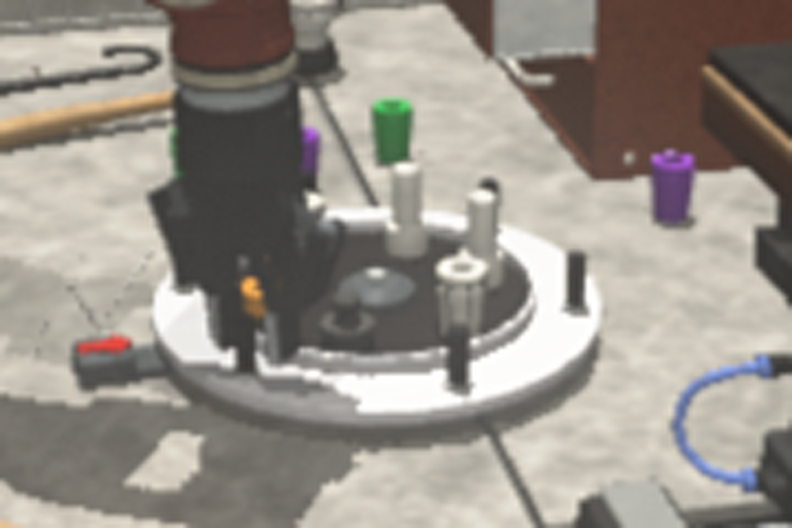

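Request:
apply_moves:
  deltas:
    - [0,0.0015,0,-0.01,-0.2]
    - [0,0.0015,0,-0.01,-0.2]
    - [0,0.0015,0,-0.01,-0.2]
    - [0,0,0,0,-0.2]
    - [0,-0.003,0,0,-0.2]
    - [0,-0.003,0,0,-0.2]
    - [0,-0.003,0,0,-0.2]
    - [0,0,0,0,-0.2]

```text
t: 9.8
tool_pos: [0.4935, -0.2224, 0.0431]
tool_rot: [2.878, 1.213, 0.045]
contact_force: [-1.0, -0.8, 0.5]
opening: 0.0341
```

```bash
python3 chk.py c8
```

```text
tool theta 223.01148475051994 r 0.13478401987451455 z 0.04307905477966582 | delta [-0.0014  0.007   0.0012] turn -0.005 q6 0.2 tilt [ 0.019  0.028 -0.999] F [-1.  -0.8  0.5] op 0.03406501484994267
side [236.15789474 226.47368421] 19 0.08638970698289113 191.45323849656964
top [289.85074627 208.46268657] 67 0.07287962758752502 184.5321935207064
sider [203.38461538 238.19230769] 26 0.18127916181465145 186.69742970101333
topr none
```

View pics/c8s.png

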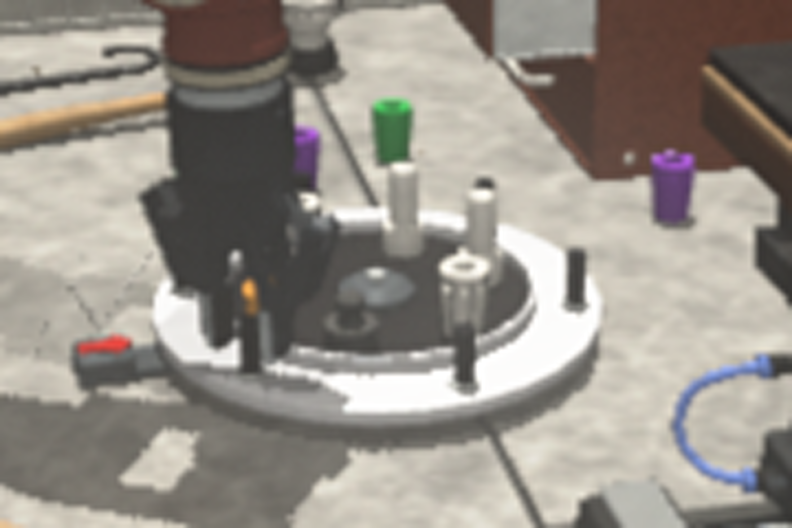

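Request:
apply_moves:
  deltas:
    - [0,0,-0.01,0,-0.2]
    - [0,0,-0.02,0,-0.2]
    - [0,0,-0.03,0,-0.2]
    - [0,0,-0.04,0,-0.2]
    - [-0.02,0.02,-0.03,0,-0.2]
    - [-0.04,0.04,0,0,-0.2]
    - [-0.04,0.04,0,0,-0.2]
    - [-0.04,0.04,0,0,-0.2]

```text
t: 10.9
tool_pos: [0.4942, -0.423, 0.1863]
tool_rot: [2.867, 1.219, 0.051]
contact_force: [0.9, 0.4, 0.1]
opening: 0.0347
```

Request:
apply_moves:
  deltas:
    - [-0.04,0.04,0,0,-0.2]
    - [-0.04,0.04,0,0,-0.2]
    - [-0.03,0.03,0,0,-0.2]
    - [-0.02,0.02,0,0,-0.2]
    - [0,0,0,0,-0.2]
    - [0,0,0,0,-0.2]
    - [0,0,0,0,-0.2]
    - [0,0,0,0,-0.2]

```text
t: 11.9
tool_pos: [0.4968, -0.6155, 0.1934]
tool_rot: [2.865, 1.214, 0.053]
contact_force: [-0.4, 0.6, -0.6]
opening: 0.034
```

```bash
python3 chk.py c9; python3 - <<'E'
from m import *
for k in range(2):
    o=measure();p=o["p"]; ph,res=fit(o)
    f=least_squares(lambda q:np.concatenate([res[i]-q[:2]-.132*np.array([np.cos(q[2]+i*np.pi/3),np.sin(q[2]+i*np.pi/3)]) for i in range(6)]),[.594,-.128,np.radians(ph)],loss="soft_l1",f_scale=.002)
    print(f.x[:2],np.degrees(f.x[2]),(f.fun*1000).round(1))
    ax=f.x[:2]; print(o["orange_px"],o["red_px"])
    for n,z in(("orange",.046),("red",.021)):
        v=at_z(p,o[n+"_px"][0],z)[:2]-ax; print(n,np.hypot(*v),np.degrees(np.arctan2(v[1],v[0])))
E
```

```text
tool theta 258.88385455629333 r 0.49429465029881275 z 0.19344130601922946 | delta [ 0.2758 -0.2748  0.1459] turn -0.002 q6 -0.23 tilt [ 0.02   0.04  -0.999] F [-0.4  0.6 -0.6] op 0.03399298207352471
side [242. 230.] 1 0.0835087126981584 210.77459926844926
top [290.       208.359375] 64 0.07247580163109717 185.05925226891983
sider [203.38461538 238.19230769] 26 0.18127916181465145 186.69742970101333
topr [291.42105263 233.52631579] 19 0.18088009669326083 185.0562680610142
[ 0.59223726 -0.1307211 ] -17.56806387518791 [-0.4 -0.2 -0.3 -0.6 -0.  -0.7  0.4 -0.6  0.4  1.  -0.   1.2]
(array([289.98412698, 208.42857143]), np.int32(63)) (array([291.42105263, 233.52631579]), np.int32(19))
orange 0.07288570527968523 -175.19341561653337
red 0.18099748420709658 -175.01728076184116
[ 0.59224415 -0.13073118] -17.569358786056426 [-0.4 -0.2 -0.3 -0.5 -0.  -0.7  0.3 -0.6  0.4  1.   0.   1.2]
(array([290.      , 208.359375]), np.int32(64)) (array([291.42105263, 233.52631579]), np.int32(19))
orange 0.07259940919879936 -175.1325166646613
red 0.1810034733664569 -175.02064715797724
```

View pics/c9t.png

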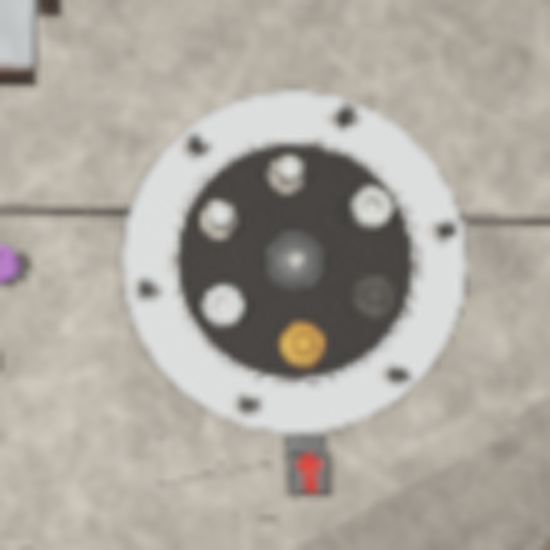

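View pics/c9s.png

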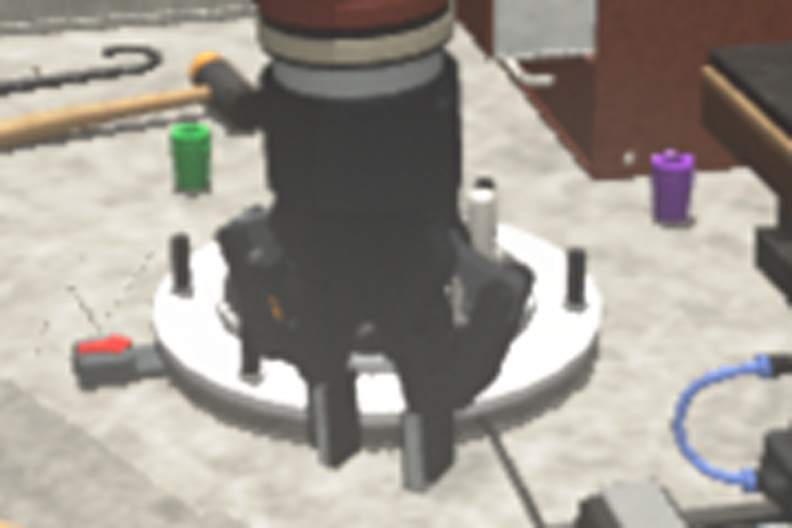

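Request:
apply_moves:
  deltas:
    - [-0.02,-0.02,-0.02,0,-0.2]
    - [-0.03,-0.03,-0.02,0,-0.2]
    - [-0.03,-0.03,-0.02,0,-0.2]
    - [-0.03,-0.03,-0.02,0,-0.2]
    - [-0.03,-0.03,-0.02,0,-0.2]
    - [-0.02,-0.02,0,0,-0.2]
    - [-0.01,-0.01,0,0,-0.2]
    - [0,0,0,0,-0.2]

```text
t: 13.1
tool_pos: [0.2461, -0.6175, 0.2858]
tool_rot: [2.863, 1.217, 0.051]
contact_force: [0.7, -0.1, -0.5]
opening: 0.034
```

```bash
python3 chk.py c10
```

```text
tool theta 234.61006030536157 r 0.597403392271664 z 0.2858151925083011 | delta [ 0.4502 -0.0991  0.2483] turn 0.0 q6 -0.55 tilt [ 0.018  0.041 -0.999] F [ 0.7 -0.1 -0.5] op 0.0340161952833975
side [240.90082645 225.02479339] 121 0.07076788359512551 188.77642166190233
top [289.96969697 208.48484848] 66 0.07300498854970844 184.9273894429327
sider [203.38461538 238.19230769] 26 0.18127916181465145 186.69742970101333
topr [291.42105263 233.52631579] 19 0.18088009669326083 185.0562680610142
```

View pics/c10s.png

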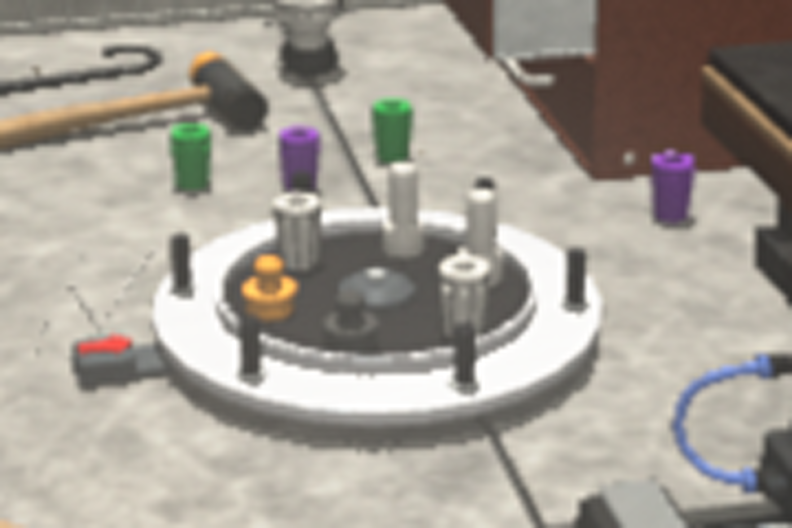

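```bash
python3 - <<'E'
from g import *
s=ctrl.get_image("side"); hsv=cv2.cvtColor(s["img"],cv2.COLOR_RGB2HSV)
mask=((hsv[...,2]>170)&(hsv[...,1]<30)).astype(np.uint8); mask[:200]=0;mask[255:]=0;mask[:,:212]=0;mask[:,320:]=0
cs,_=cv2.findContours(mask,cv2.RETR_EXTERNAL,cv2.CHAIN_APPROX_NONE); c=max(cs,key=cv2.contourArea)
w=np.array([at_z(s,q[0],.026)[:2] for q in c])
f=least_squares(lambda a:np.hypot(*(w-a[:2]).T)-.15,[.59,-.13],loss="soft_l1",f_scale=.002); print("side disc centre",f.x,len(w),np.median(abs(f.fun)))
p=ctrl.get_image("top"); hs=cv2.cvtColor(p["img"],cv2.COLOR_RGB2HSV)
# knob+flange silhouette model in side: project plug at candidate angles, compare centroid
h=hsv;H,S,V=[h[...,i].astype(int) for i in range(3)]
mk=(H>8)&(H<25)&(S>110)&(V>50);m=np.zeros_like(H);m[200:250,225:262]=1;y,x=np.nonzero(mk&(m>0))
print("orange bbox",x.min(),x.max(),y.min(),y.max(), "col mean top3 rows",x[y<y.min()+4].mean())
for name,ax in(("AXtop",AX),("AXside",f.x)):
  for th in(181,183,185,187,189):
    t=np.radians(th);b=ax+.073*np.array([np.cos(t),np.sin(t)])
    print(name,th,"knob",proj(s,[*b,.065]).round(2),"mid",proj(s,[*b,.046]).round(2))
for n in ("orange_plug","carousel_axis"):
  for im in (s,p):
    for d in ctrl.spot_point(im,n)[:1]: print(n,d["uv"],d["confidence"],at_z(im,d["uv"],.028)[:2])
E
```

```text
side disc centre [ 0.60997578 -0.11130846] 625 0.026735918365505346
orange bbox 235 247 218 231 col mean top3 rows 240.6086956521739
AXtop 181 knob [239.17 217.77] mid [239.36 223.7 ]
AXtop 183 knob [239.34 218.14] mid [239.52 224.08]
AXtop 185 knob [239.53 218.51] mid [239.71 224.45]
AXtop 187 knob [239.75 218.87] mid [239.94 224.82]
AXtop 189 knob [240.01 219.23] mid [240.19 225.19]
AXside 181 knob [244.22 214.47] mid [244.38 220.33]
AXside 183 knob [244.39 214.83] mid [244.55 220.69]
AXside 185 knob [244.59 215.18] mid [244.75 221.05]
AXside 187 knob [244.82 215.53] mid [244.98 221.41]
AXside 189 knob [245.08 215.88] mid [245.24 221.77]
orange_plug [241.5, 231.7] 0.67 [ 0.52231745 -0.1483939 ]
orange_plug [292.4, 206.5] 0.51 [ 0.52890188 -0.14825504]
carousel_axis [267.3, 224.7] 0.58 [ 0.60444425 -0.11968323]
carousel_axis [287.9, 189.7] 0.6 [ 0.60165136 -0.12746413]
```

```bash
python3 - <<'E'
from h import *
print(ctrl.get_obs()["t"], ctrl.finish_job())
E
```

```text
the job is handed in; nothing more can be done
13.5 None
```

I turned the carousel about 61° counterclockwise and handed the job in at 13.5 s. The half-open fingers straddled one rim peg and pushed it gently at about 0.3 rad/s (wrist force about 2 N). I then backed off, lifted clear and moved the arm away.

- **Alignment:** With the arm clear, the top camera puts the orange plug at about 184.9° and the red pointer at 185.0°. That is under 1 mm of offset, with roughly 1° (1.3 mm) of measuring uncertainty.
- **Rotation check:** The peg fit gives 60.9° of rotation and the plug itself moved 61.1°, so the plug did not slide.
- **Other things:** In the last pictures all six parts are standing and nothing in view looks moved. The disc stayed put after the fingers left it. I did not measure the bystanders' positions again.
- **Disagreement:** The side camera read the plug about 2° past the pointer (188.8° against 186.7°). That view resolves this angle poorly, and my attempt to fit the disc centre from it failed, so I relied on the top camera.

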